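# Hold the recessed reset button of an exhibit case

### The arm

A 6-joint arm with a two-finger parallel gripper is mounted at the origin on the work surface. World frame = base frame: x ahead of the robot, y to its left, z up, the work surface at z = 0. Lengths are in m, angles in rad, forces in N, time in s.
With the tool pointing down it reaches from about 0.3 to 0.875 m from the base axis. Payload 6.4 kg.
Tool frame: the origin (TCP) lies midway between the tips of the shut fingers; the grasp point (between the pads) lies 19 mm behind it (ctrl.tcp_to_grasp is the distance from the TCP to the grasp point, in m); z points along the fingers, y is the direction in which the jaws open and shut (so a half turn about z gives the same grasp; the last joint's range is limited). The gripper opens to 85 mm and grips with 20 to 120 N. Pads are 22 mm wide; open, the fingers measure 114 mm over their backs; the gripper's body (76 mm by 85 mm) begins 54 mm behind the grasp point. The pads swing forward as they close: fully open they stand 13 mm farther back than shut.
Start: joints at [1.093, 0.181, 1.607, -0, 1.354, -0.206], TCP at [0.154, 0.554, 0.231] pointing down, gripper open.
Joint ranges: [-2.99, 2.99], [-0.89, 2.07], [0.3, 2.58], [-1.14, 4.28], [0, 2.63], [-3.12, 3.12]. Speed limits (rad/s): [2.57, 2.57, 3.01, 3.14, 3.14, 3.14].

### API

Orientations are given as a unit quaternion [w, x, y, z].
In Python, from bench import monitor, imaging, order, spotter, ctrl gives the robot as it stands.
- The arm moves only by the shell command python3 -m pendant 'ROWS'. ROWS is JSON, a list that holds one entry, the list of rows, each a list of 5 numbers: the shift along the world's x, y, z in mm, then the turn about the world's z in degrees, then the finger opening in mm, from 0 to 85.4. A call has 1 to 8 rows; each row shifts and turns the commanded pose from where the row before left it; what a row does not reach is not made up. A row lasts 1/8 s, in which the tool goes at most 62.5 mm and 10.7 degrees, less where a joint would pass 70% of its speed; a pose out of reach is approached as far as the arm can. A call with a gripper value outside its range is refused whole. The fingers move at their own pace and stop on an object; the grip force is fixed at half the most. Time passes only in rows, so rows that do not move let the fingers close. It gives the time, the measured TCP pose, the force and the opening at its end, in the units of the state.
- monitor.get_obs(): the state, without advancing time (a new reading comes with each control period).
- imaging.camera(name): name is "scene" or "side" or "wrist"; returns a dict with "img" (384x512x3 uint8, red, green, blue), "vfov" (degrees; the focal length in pixels is half the picture's height over the tangent of half this angle, whatever the lens; pixels are square), "cx", "cy" (the principal point, pixels), "origin" and "orientation" of the camera in the world. Camera axes: x right, y down, z forward; pixel columns grow to the right and rows downward; lengths in m; the calibration is good to about 2 mm. A picture is of the moment at which its call begins. There is no depth.
- order.hand_in(): hands the job in, once; it reports no verdict.
Trained networks look in the newest picture that a camera, given by its name, has taken for a name from the list of things; names that differ only in an ending like _2 or _b are one class to them, and where a whole thing is asked for, a point or a joint stands for the part that bears it (a point fixed in the world has none). Each returns a list of dicts, best first, with "confidence" (0 to 1); they miss things now and then, are a little off and sometimes report something else, mostly with a low value. They report only what shows in the picture. A call takes as long as a camera call. They do not tell look-alikes from the thing itself.
- spotter.recognise(camera, thing): "at" ([x, y, z] in m, in the coordinates of the camera as it stood for that picture, good to about 4 mm: the middle of the surface that is visible of it).
- spotter.tip_of(camera, thing): "at" ([x, y, z] in m, in the coordinates of the camera as it stood for that picture, good to about 4 mm: a listed point, or the origin of a listed thing).
The state is a dict: "time_s": time; "q": joint angles; "dq": joint speeds; "joint_efforts": joint torques, N m; "eef_pos": TCP position; "eef_rot": TCP orientation; "wrist_force": force on the tool from outside, world axes, zero at the start; "torque": the same for the moment, N m; "opening": opening from 0.0 (shut) to 1.0 (fully open).
Only numpy, scipy, OpenCV 4.12 (cv2) and the standard library are available. Lean on these libraries where they do the work, as an engineer would, in place of code of your own. Each camera call takes 0.05 s, during which the arm holds its last target. There are 200 camera calls.

### The job

Take the blade-tipped stylus from its wooden block and use its blade, not the fingers, to lever the clear flap of the exhibit case open until it stands up by itself. Then reach the same stylus down through the round hole in the grey panel under the flap, press the recessed red reset button well down and keep it down: finish while still gripping the stylus and holding the button, with the flap standing open. Leave the spray can, the jar and the acrylic stand where they are.

Things in the scene. Friction and masses are not known exactly. Their poses are not given: they have to be found in the camera images.
- handle (a point): centre of the blue plastic handle of the loose stylus (about 60 g). The stylus stands upright in the wooden block at the start. Handle: 16 mm along its x, 22 mm along its y, 64 mm tall along its z (z up, away from the blade). Below the handle a round steel shank, 6 mm thick and 56 mm long, then a flat steel blade 24 mm long, 3 mm thick (along x), 7 mm wide (along y). The blade's tip lies on the handle's axis 112 mm below this point. All is symmetric under a half turn about z.
- block: fixed light wooden block, 64 x 64 x 88 mm tall, with one vertical 12 mm hole, 84 mm deep, in the middle of its top. The stylus hangs in it with the handle's lower end resting on the block's top, so it must be raised 85 mm to come out. Origin: centre of the block's underside. It stands to the left or to the right.
- hinge (a point): middle of the flap's hinge line on the wooden exhibit case, 60 mm above the table, level with the underside of the closed flap. Frame of the fixed case: x points away from the flap's free edge, y along the hinge line, z up. The case is 60 mm tall and reaches from 90 mm before (-x) to 110 mm behind (+x) this line, and 100 mm to either side (a small exhibit at 75 to 105 mm behind rises 52 mm above the case).
- lip (a point): middle of the underside of the flap's free edge: 104 mm from the hinge line, moving with the flap. Flap: clear acrylic 4 mm thick, 120 mm wide (along y), with a 12 mm wide orange strip along the free edge. Closed, it overhangs the case's front face by 14 mm, with nothing below the overhang down to the table: there the blade goes under.
- flap (a joint): flap angle in rad: 0 lies shut, 1.57 upright, 2.0 fully open (stop, leaning away over the case). The hinge has friction: the flap stays at any angle; lifting it at the edge takes about 1 N. May start slightly ajar (up to 0.06).
- aperture (a point): centre of the round hole in the upper face of the grey panel under the flap: hole 15 mm wide, through the 8 mm thick panel. It lies 15 mm below the hinge line's level, 52 mm from it to -x and 25 mm to +y in the hinge's frame. The panel fills the bay of 110 mm (y) by 78 mm (x), walled 15 mm high. A small green lamp, not a hole, lies 50 mm beside it to -y.
- reset (a joint): travel of the red reset button in m: 0 released, 0.006 fully down (stop). It moves straight down on a spring: 1 N starts it, 4 N holds it fully down, and it comes back when let go.
- reset_top (a point): centre of the button's round red top, 21 mm wide, straight under the hole; released, it lies 18 mm below the panel's upper face.
- duster: loose white spray can with a blue band and a red nozzle, 52 mm wide, 150 mm tall: leave alone. Origin: centre of its underside. It stands to the right or to the left, on the side that the block is not.
- jar: loose amber glass jar with steel lid, 54 mm wide, 60 mm tall: leave alone. Origin: centre of its underside.
- acrylic: loose clear acrylic display stand, 70 x 60 mm foot, 84 mm tall back: leave alone. Origin: centre of its underside.
There are look-alikes about, which are no part of the job. There is more than one size of the part that bears handle; the job needs the smallest.

How it is judged:
By the outcome, as a careful person would: the job done as asked, in the order asked, and still so for the second after the job is handed in, while the arm keeps its last pose, push and grip.
It also fails if it takes over 58 s, if anything falls off the work surface, if the arm or the gripper's body presses on something with over 40 N, if the wrist force passes 120 N, or if a joint passes its speed limit or range.

## Working session

There is one attempt and no reset: what is moved stays moved. The work goes in short steps, Python scripts to look and compute and a shell command to move; the robot and the scene stay as the last step left them, time stands still between calls to the robot, and variables do not carry over. Pictures are saved under pics/ and viewed, about 8 in all and at most 12, crops included, and the job is handed in when it is done.

```bash
ls; mkdir -p pics; cat > h.py <<'E'
import numpy as np, cv2
from scipy.spatial.transform import Rotation as R
from bench import monitor, imaging, order, spotter, ctrl
def rot(q): return R.from_quat([q[1],q[2],q[3],q[0]]).as_matrix()
def shot(name,save=None):
    c=imaging.camera(name); c['R']=rot(c['orientation']); c['o']=np.array(c['origin'])
    c['f']=c['img'].shape[0]/2/np.tan(np.radians(c['vfov'])/2)
    if save: cv2.imwrite('pics/'+save,c['img'][:,:,::-1])
    return c
def pix(c,p):
    v=c['R'].T@(np.array(p)-c['o']); return np.round([c['cx']+c['f']*v[0]/v[2],c['cy']+c['f']*v[1]/v[2]],1)
def ray(c,uv,z):
    d=c['R']@np.array([(uv[0]-c['cx'])/c['f'],(uv[1]-c['cy'])/c['f'],1]); return c['o']+d*(z-c['o'][2])/d[2]
def tri(obs):
    A=np.zeros((3,3));b=np.zeros(3)
    for c,uv in obs:
        d=c['R']@np.array([(uv[0]-c['cx'])/c['f'],(uv[1]-c['cy'])/c['f'],1]);d/=np.linalg.norm(d)
        P=np.eye(3)-np.outer(d,d);A+=P;b+=P@c['o']
    return np.linalg.solve(A,b)
def find(c,name,thing,f='tip_of'):
    out=[]
    for r in getattr(spotter,f)(name,thing):
        w=c['o']+c['R']@np.array(r['at']); out.append((thing,round(r['confidence'],2),np.round(w,4).tolist(),pix(c,w).tolist()))
    return out
E
cat > a.py <<'E'
from h import *
ims=[]
print(ctrl.tcp_to_grasp)
for n in ['scene','side']:
    c=shot(n); ims.append(c['img']); print(n,c['o'].round(3),c['f'].round(1),c['R'][:,2].round(2))
    for t in ['handle','block','hinge','lip','aperture','reset_top','duster','jar','acrylic']:
        for r in find(c,n,t): print(r)
cv2.imwrite('pics/scene.png',ims[0][:,:,::-1]);cv2.imwrite('pics/side.png',ims[1][:,:,::-1])
o=monitor.get_obs();print(o['time_s'],o['eef_pos'],o['eef_rot'],o['opening'])
E
python3 a.py
```

```text
pics
0.0187
scene [ 1.439 -0.448  1.101] 498.8 [-0.64  0.29 -0.72]
('handle', 0.76, [0.4532, -0.2772, 0.1157], [164.8, 182.8])
('handle', 0.68, [0.3644, -0.2953, 0.1567], [147.3, 153.9])
('handle', 0.57, [0.454, -0.3663, 0.1542], [130.7, 182.6])
('block', 0.6, [0.4466, -0.2785, -0.0023], [168.8, 209.6])
('hinge', 0.57, [0.6697, -0.0689, 0.0581], [265.7, 227.5])
('lip', 0.94, [0.5615, -0.0741, 0.065], [247.8, 199.4])
('lip', 0.38, [0.6652, -0.0682, 0.0554], [265.2, 226.9])
('aperture', 0.88, [0.6162, -0.0453, 0.0441], [265.2, 214.5])
('aperture', 0.61, [0.6534, -0.3143, -0.0039], [179.3, 267.3])
('reset_top', 0.69, [0.6674, -0.0674, 0.0582], [265.9, 226.7])
('duster', 0.88, [0.4804, 0.2995, -0.0023], [343.7, 161.8])
('jar', 0.7, [0.655, -0.3127, -0.0019], [180.0, 267.1])
('jar', 0.42, [0.6321, 0.2864, -0.0073], [365.9, 195.3])
('jar', 0.17, [0.4487, -0.2762, 0.1155], [164.6, 181.7])
('acrylic', 0.91, [0.6336, 0.2899, -0.0058], [367.2, 195.0])
side [ 0.31  -0.531  0.689] 350.4 [ 0.28  0.63 -0.72]
('handle', 0.89, [0.4495, -0.2787, 0.1204], [268.6, 298.5])
('handle', 0.76, [0.3632, -0.2968, 0.1577], [224.6, 318.5])
('handle', 0.73, [0.4487, -0.3667, 0.1612], [294.7, 335.7])
('block', 0.61, [0.4484, -0.2761, -0.002], [266.0, 326.4])
('hinge', 0.77, [0.6659, -0.0683, 0.0551], [309.8, 202.9])
('lip', 0.64, [0.5607, -0.0797, 0.0683], [273.4, 216.7])
('aperture', 0.68, [0.608, -0.0471, 0.0438], [284.4, 207.6])
('reset_top', 0.61, [0.6628, -0.0703, 0.0574], [309.3, 203.3])
('duster', 0.9, [0.4827, 0.2998, -0.0023], [194.1, 152.8])
('jar', 0.82, [0.6532, -0.316, -0.0006], [362.8, 303.0])
('acrylic', 0.8, [0.6376, 0.2858, -0.0021], [242.5, 142.1])
1.0 [0.15437543 0.55391539 0.23129916] [-1.28900164e-06  1.35494541e-01  9.90778093e-01  2.20254805e-05] 1.0025186974086229
```

View pics/scene.png

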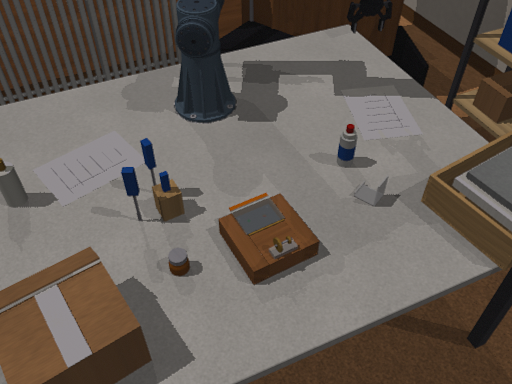

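View pics/side.png

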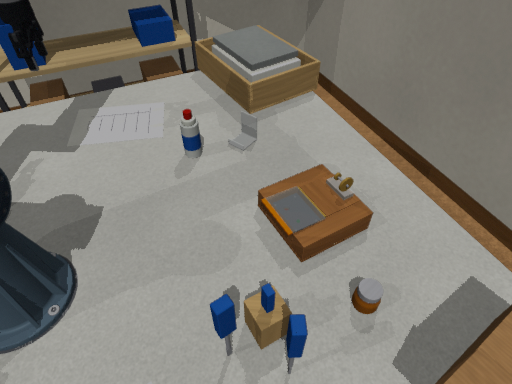

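The scene view shows three blue handles. One is in the wooden block at scene (165,183) and side (268,298). Two larger ones stand outside it at scene (147,154) and (131,182). The one in the block is the shortest and hangs in the block as described. I'll confirm that, and the case, in one enlarged crop.

```bash
python3 - <<'E'
import cv2,numpy as np
a=cv2.imread('pics/scene.png');b=cv2.imread('pics/side.png')
f=lambda i,x,y,w,h:cv2.resize(i[y:y+h,x:x+w],(400,300),interpolation=cv2.INTER_CUBIC)
cv2.imwrite('pics/crop1.png',np.vstack([np.hstack([f(a,110,135,100,75),f(b,205,275,120,90)]),np.hstack([f(a,210,188,120,90),f(b,250,165,124,93)])]))
E
```

```text
(no output)
```

View pics/crop1.png

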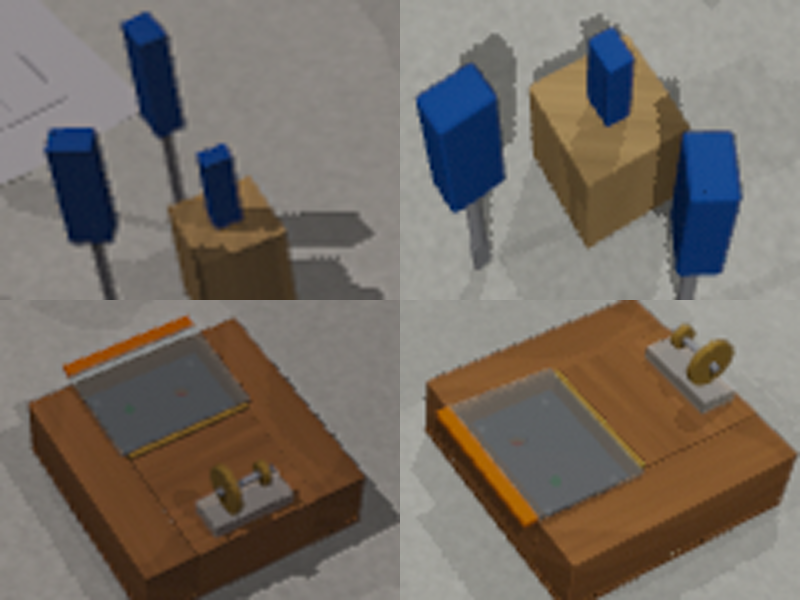

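The small handle in the block has the right size: the other two are clearly larger and stand outside it. I'm going over the block to look with the wrist camera.

```bash
python3 -m pendant '[[[30,-45,40,0,60],[35,-50,40,0,60],[30,-55,20,0,60],[25,-57,0,0,60],[25,-57,0,0,60],[20,-58,0,0,60],[20,-58,0,0,60],[10,-60,0,0,60]]]'; python3 -m pendant '[[[10,-60,0,0,60],[10,-60,0,0,60],[10,-60,0,0,60],[10,-60,0,0,60],[10,-60,0,0,60],[10,-55,0,0,60],[10,-40,0,0,60],[0,0,0,0,60]]]'
cat > w.py <<'E'
from h import *
import sys
n=sys.argv[1]
c=shot('wrist',n); print(c['o'].round(4),c['f'].round(1)); print(c['R'].round(3).tolist())
for t in sys.argv[2:]:
    for r in find(c,'wrist',t): print(r)
E
python3 w.py w1.png handle block
```

```text
time_s: 2.0
eef_pos: [0.3411, 0.1251, 0.322]
eef_rot: [0.001, 0.135, 0.991, 0.0]
wrist_force: [1.0, -0.3, -0.1]
opening: 0.697
time_s: 3.0
eef_pos: [0.4105, -0.2704, 0.3211]
eef_rot: [-0.0, 0.137, 0.991, 0.0]
wrist_force: [-0.6, -0.3, -0.3]
opening: 0.7
[ 0.3412 -0.2507  0.4648] 325.7
[[0.272, 0.923, 0.271], [0.962, -0.261, -0.076], [0.0, 0.282, -0.96]]
('handle', 0.79, [0.3948, -0.4769, 0.0111], [114.4, 176.5])
('handle', 0.55, [0.4503, -0.2734, 0.1191], [263.0, 198.2])
('handle', 0.55, [0.6109, -0.4321, 0.0099], [193.1, 294.6])
('block', 0.81, [0.4538, -0.2714, 0.004], [263.4, 175.8])
```

View pics/w1.png

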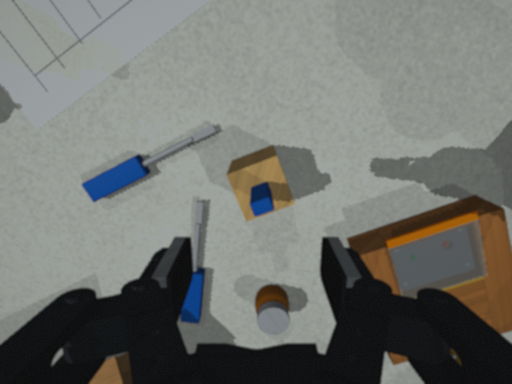

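```bash
python3 - <<'E'
from h import *
c=shot('wrist')
for p in [(.364,-.296,.157),(.364,-.296,.0),(.451,-.367,.157),(.451,-.367,0),(.45,-.2775,.088),(.45,-.2775,.152)]: print(p,pix(c,p))
im=c['img'];cv2.imwrite('pics/w1c.png',cv2.resize(im[140:230,215:315],(800,720),interpolation=cv2.INTER_CUBIC)[:600,:,::-1])
hsv=cv2.cvtColor(im,cv2.COLOR_RGB2HSV);m=cv2.inRange(hsv,(100,120,40),(130,255,255))
n,l,s,ce=cv2.connectedComponentsWithStats(m)
for i in range(1,n):
    if s[i,4]>60: print(s[i],ce[i].round(1))
# side / scene tall styluses: triangulate lower ends
a=shot('scene');b=shot('side')
for nm,k in (('scene',a),('side',b)):
    m=cv2.inRange(cv2.cvtColor(k['img'],cv2.COLOR_RGB2HSV),(100,120,40),(130,255,255));n,l,s,ce=cv2.connectedComponentsWithStats(m)
    for i in range(1,n):
        if 60<s[i,4]<3000: print(nm,s[i],ce[i].round(1))
E
```

```text
(0.364, -0.296, 0.157) [213.1 133. ]
(0.364, -0.296, 0.0) [227.2 120.1]
(0.451, -0.367, 0.157) [173. 234.]
(0.451, -0.367, 0) [198.7 190.5]
(0.45, -0.2775, 0.088) [256.5 191.4]
(0.45, -0.2775, 0.152) [256.6 209.4]
[  81  156   66   45 1336] [113.2 178.1]
[248 184  22  32 532] [258.  199.7]
[178 268  24  55 744] [191.3 298.8]
scene [498  10  14  43 306] [506.9  34.6]
scene [338 145  17  16 176] [345.3 153.2]
scene [159 171  11  21 143] [164.3 180.9]
scene [ 81 206  33  23 381] [ 97.1 216.8]
scene [122 252  17  32 394] [130.  267.7]
side [132  23  43  24 581] [151.4  35. ]
side [182 134  19  17 222] [191.5 142.7]
side [261 284  14  29 303] [267.4 297.4]
side [ 358  355   55   22 1078] [385.  365.4]
```

View pics/w1c.png

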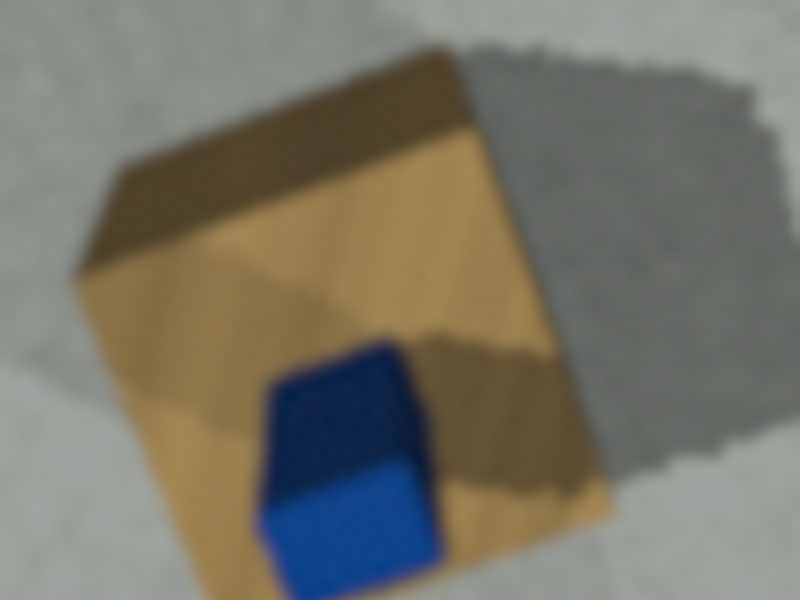

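```bash
python3 - <<'E'
from h import *
c=shot('wrist')
P=[ray(c,(215+u/8,140+v/8),.152)[:2] for u,v in [(262,515),(405,455),(440,560),(295,600)]]
P=np.array(P);print(P.round(4),P.mean(0).round(4))
for i in range(4):
    d=P[(i+1)%4]-P[i];print((np.linalg.norm(d)*1e3).round(1),np.degrees(np.arctan2(d[1],d[0])).round(1))
B=np.array([ray(c,(215+u/8,140+v/8),.088)[:2] for u,v in [(78,280),(470,125),(612,510)]]);print(B.round(4),((B[0]+B[2])/2).round(4))
for i in range(2):
    d=B[i+1]-B[i];print((np.linalg.norm(d)*1e3).round(1),np.degrees(np.arctan2(d[1],d[0])).round(1))
a=shot('scene');b=shot('side');print(tri([(a,(164.3,180.9)),(b,(267.4,297.4)),(c,(258,199.7))]).round(4))
for t in 'lip','hinge','aperture':
  print(find(shot('wrist'),'wrist',t))
o=monitor.get_obs();print(o['eef_pos'],o['time_s'])
E
```

```text
[[ 0.4429 -0.2846]
 [ 0.4401 -0.265 ]
 [ 0.4549 -0.2644]
 [ 0.4551 -0.2837]] [ 0.4482 -0.2744]
19.8 98.3
14.8 2.5
19.3 -89.1
12.3 -175.7
[[ 0.4207 -0.3085]
 [ 0.4138 -0.2462]
 [ 0.4772 -0.2404]] [ 0.449  -0.2744]
62.6 96.4
63.8 5.3
[ 0.4498 -0.2762  0.1202]
[('lip', 0.83, [0.5611, -0.0736, 0.0676], [428.5, 224.6])]
[('hinge', 0.63, [0.6697, -0.0656, 0.0581], [440.4, 288.5])]
[('aperture', 0.88, [0.6126, -0.0486, 0.043], [442.3, 245.9])]
[ 0.41075158 -0.26791377  0.32177143] 3.75
```

```bash
python3 -m pendant '[[[19,-4,-30,-10,50],[20,-4,-30,-10,50],[0,0,-20,-10,50],[0,0,0,-10,50],[0,0,0,-10,50],[0,0,0,-10,50],[0,0,0,-9,50],[0,0,0,0,50]]]'
python3 - <<'E'
from h import *
c=shot('wrist','w2.png')
for p in [(.4495,-.276,.152),(.4495,-.276,.088)]: print(pix(c,p))
m=cv2.inRange(cv2.cvtColor(c['img'],cv2.COLOR_RGB2HSV),(100,120,40),(130,255,255));n,l,s,ce=cv2.connectedComponentsWithStats(m)
for i in range(1,n):
    if s[i,4]>60:
        print(s[i],ce[i].round(1))
o=monitor.get_obs();T=rot(o['eef_rot']);print(o['eef_pos'],np.degrees(np.arctan2(T[1,1],T[0,1])))
E
```

```text
time_s: 4.75
eef_pos: [0.4497, -0.276, 0.2416]
eef_rot: [-0.0, 0.672, 0.74, 0.0]
wrist_force: [-0.2, -0.4, -0.3]
opening: 0.59
[256.2 194.1]
[256.3 174. ]
[245 164  20  42 752] [254.9 185.3]
[ 191  269   27   66 1178] [205. 307.]
[356 269  43  26 317] [378.9 284.5]
[ 0.44970783 -0.27601478  0.24165558] 5.611363392358947
```

View pics/w2.png

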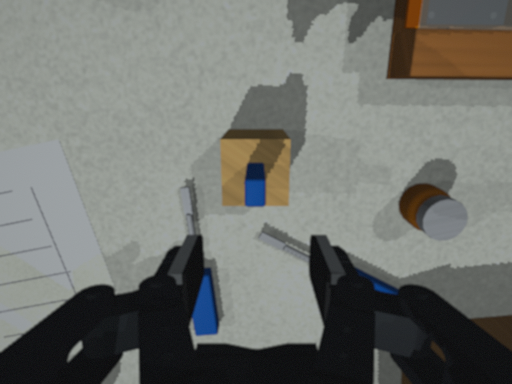

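The handle is centred between the fingers (column 255) and square to the jaws. The two large look-alikes now lie flat, out of the way. I'm descending to grip.

```bash
python3 -m pendant '[[[0,0,-50,0,50],[0,0,-50,0,50],[0,0,-30,0,50],[0,0,-9,0,50],[0,0,0,0,50],[0,0,0,0,0],[0,0,0,0,0],[0,0,0,0,0]]]'; python3 -m pendant '[[[0,0,0,0,0],[0,0,0,0,0],[0,0,10,0,0],[0,0,20,0,0],[0,0,30,0,0],[0,0,30,0,0],[0,0,30,0,0],[0,0,0,0,0]]]'
python3 - <<'E'
from h import *
ims=[]
for n in ['scene','side']:
    c=shot(n);u=pix(c,monitor.get_obs()['eef_pos']);x,y=int(u[0])-60,int(u[1])-45
    x=max(x,0);y=max(y,0)
    ims.append(cv2.resize(c['img'][y:y+100,x:x+110],(400,364),interpolation=cv2.INTER_CUBIC))
    for t in 'lip','hinge','aperture': print(n,find(c,n,t))
cv2.imwrite('pics/g.png',np.hstack(ims)[:,:,::-1])
E
```

```text
time_s: 5.8
eef_pos: [0.4505, -0.2768, 0.1042]
eef_rot: [0.001, 0.673, 0.74, -0.0]
wrist_force: [0.2, 0.7, 5.8]
opening: 0.177
time_s: 6.8
eef_pos: [0.4509, -0.2771, 0.2257]
eef_rot: [0.003, 0.673, 0.74, -0.0]
wrist_force: [-0.9, -0.3, -0.3]
opening: 0.181
scene [('lip', 0.71, [0.5639, -0.0775, 0.0634], [247.1, 200.7])]
scene [('hinge', 0.57, [0.6662, -0.0693, 0.0552], [265.0, 227.3])]
scene [('aperture', 0.76, [0.6165, -0.048, 0.0455], [264.4, 214.5])]
side []
side [('hinge', 0.67, [0.6633, -0.0668, 0.0579], [308.7, 202.1])]
side []
```

View pics/g.png

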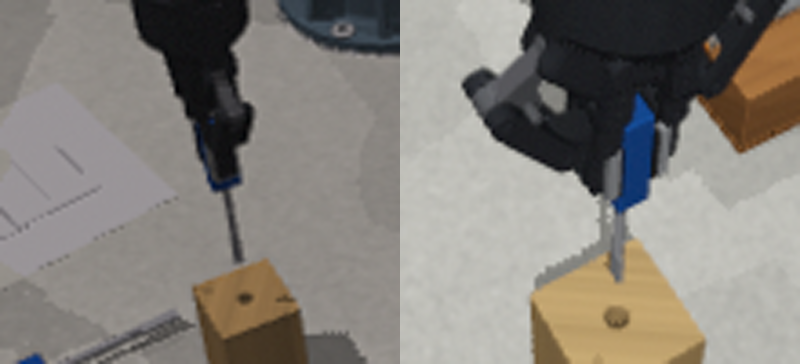

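It's gripped and clear of the block. I'm moving to a point in front of the flap's free edge.

```bash
python3 -m pendant '[[[0,0,10,0,0],[20,50,0,0,0],[22,50,0,0,0],[22,50,0,0,0],[20,51,0,0,0],[0,0,0,0,0],[0,0,0,0,0],[0,0,0,0,0]]]'
python3 - <<'E'
from h import *
o=monitor.get_obs();p=np.array(o['eef_pos']);print(p);ims=[]
for n in ['scene','side']:
    c=shot(n);t=p+rot(o['eef_rot'])@[0,0,.096];u=pix(c,t);print(n,'pred tip',u,t)
    x,y=int(u[0])-45,int(u[1])-45;im=cv2.resize(c['img'][y:y+90,x:x+90],(400,400),interpolation=cv2.INTER_CUBIC);print(x,y)
    ims.append(im)
    for q in 'lip','hinge','aperture','handle': print(n,find(c,n,q))
cv2.imwrite('pics/t.png',np.hstack(ims)[:,:,::-1])
E
```

```text
time_s: 8.2
eef_pos: [0.5335, -0.0762, 0.2329]
eef_rot: [0.0, 0.673, 0.739, -0.0]
wrist_force: [0.3, -0.5, -0.6]
opening: 0.176
[ 0.53350312 -0.07624548  0.23290274]
scene pred tip [242.8 175.1] [ 0.53350668 -0.07627947  0.13690275]
197 130
scene [('lip', 0.79, [0.5614, -0.0769, 0.0666], [246.9, 199.3])]
scene [('hinge', 0.75, [0.666, -0.0715, 0.0585], [264.3, 226.7])]
scene [('aperture', 0.7, [0.6122, -0.0468, 0.0445], [264.1, 213.6])]
scene [('handle', 0.64, [0.6146, -0.4324, 0.0095], [131.1, 268.5]), ('handle', 0.4, [0.5366, -0.0787, 0.244], [241.7, 146.7])]
side pred tip [262.4 199.2] [ 0.53350668 -0.07627947  0.13690275]
217 154
side [('lip', 0.59, [0.5613, -0.0765, 0.0681], [273.0, 215.8])]
side [('hinge', 0.77, [0.6616, -0.0724, 0.0594], [309.4, 203.4])]
side [('aperture', 0.61, [0.607, -0.0497, 0.0462], [284.6, 207.8])]
side [('handle', 0.8, [0.6093, -0.4323, 0.0145], [383.8, 363.6]), ('handle', 0.64, [0.5336, -0.076, 0.2496], [263.1, 159.1])]
```

View pics/t.png

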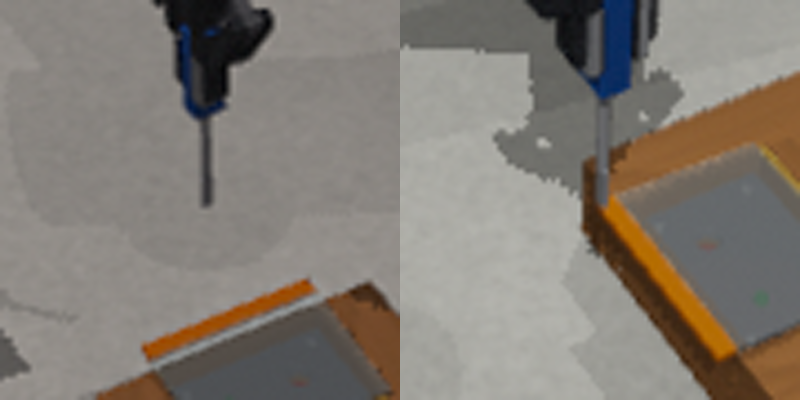

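The tip is where predicted, in scene about (243.6,176.6) against (242.8,175.1), about 98 mm below the TCP. The flap edge is slightly ajar. I'm lowering and approaching the edge.

```bash
python3 -m pendant '[[[0,0,-45,0,0],[0,0,-45,0,0],[0,0,0,0,0],[10,0,0,0,0],[10,0,0,0,0],[3,0,0,0,0],[0,0,0,0,0]]]'; python3 -m pendant '[[[3,0,0,0,0],[0,0,0,0,0]]]';python3 -m pendant '[[[3,0,0,0,0],[0,0,0,0,0]]]'
```

```text
time_s: 9.57
eef_pos: [0.5574, -0.0751, 0.1434]
eef_rot: [0.001, 0.673, 0.74, 0.0]
wrist_force: [-0.5, 0.2, -0.4]
opening: 0.181
time_s: 9.82
eef_pos: [0.5598, -0.075, 0.1428]
eef_rot: [0.0, 0.673, 0.74, 0.0]
wrist_force: [-0.0, -0.6, -0.4]
opening: 0.18
time_s: 10.07
eef_pos: [0.5619, -0.0749, 0.1422]
eef_rot: [-0.001, 0.673, 0.74, -0.001]
wrist_force: [-2.3, -0.7, -1.3]
opening: 0.178
```

```bash
python3 -m pendant '[[[3,0,0,0,0],[0,0,0,0,0],[0,0,4,0,0],[1,0,4,0,0],[1,0,4,0,0],[1,0,4,0,0],[0,0,0,0,0]]]'
cat > v.py <<'E'
from h import *
import sys
o=monitor.get_obs();print(np.round(o['eef_pos'],4));ims=[]
for n in ['scene','side']:
    c=shot(n)
    for q in 'lip','handle','reset_top','aperture': print(n,[r[:3] for r in find(c,n,q)])
    x,y=(210,100) if n=='scene' else (215,120)
    ims.append(cv2.resize(c['img'][y:y+130,x:x+130],(400,400),interpolation=cv2.INTER_CUBIC))
cv2.imwrite('pics/'+sys.argv[1],np.hstack(ims)[:,:,::-1])
E
python3 v.py v1.png
```

```text
time_s: 10.95
eef_pos: [0.5653, -0.0747, 0.1574]
eef_rot: [-0.004, 0.673, 0.74, -0.003]
wrist_force: [-10.6, -0.6, 1.5]
opening: 0.179
[ 0.5653 -0.0747  0.1574]
scene [('lip', 0.77, [0.5666, -0.0763, 0.0802])]
scene [('handle', 0.75, [0.6112, -0.4333, 0.0082]), ('handle', 0.62, [0.4007, -0.4779, 0.0077]), ('handle', 0.61, [0.4485, -0.2769, -0.0012]), ('handle', 0.56, [0.5641, -0.0737, 0.167]), ('handle', 0.29, [0.6309, 0.2879, -0.0047])]
scene [('reset_top', 0.32, [0.5651, -0.0721, 0.1706])]
scene [('aperture', 0.59, [0.6171, -0.0442, 0.0442])]
side [('lip', 0.87, [0.5628, -0.0763, 0.0814])]
side [('handle', 0.76, [0.5652, -0.0742, 0.1714]), ('handle', 0.62, [0.608, -0.4345, 0.0147])]
side []
side [('aperture', 0.88, [0.6086, -0.0501, 0.0465])]
```

The lip rose from 67 to 81 mm, so the blade is dragging the flap up. I'm continuing along the arc.

```bash
python3 -m pendant '[[[1,0,4,0,0],[1,0,4,0,0],[1,0,4,0,0],[1.5,0,4,0,0],[2,0,4,0,0],[2,0,4,0,0],[2,0,4,0,0],[0,0,0,0,0]]]'; python3 v.py v2.png
```

```text
time_s: 12.45
eef_pos: [0.5762, -0.0743, 0.1862]
eef_rot: [-0.003, 0.673, 0.74, -0.002]
wrist_force: [-12.0, 1.0, 6.8]
opening: 0.178
[ 0.5762 -0.0743  0.1862]
scene []
scene [('handle', 0.79, [0.4003, -0.4793, 0.01]), ('handle', 0.58, [0.5765, -0.0758, 0.1984]), ('handle', 0.57, [0.6108, -0.4329, 0.0116])]
scene []
scene [('aperture', 0.65, [0.6147, -0.0465, 0.0466])]
side [('lip', 0.84, [0.5734, -0.0776, 0.1125])]
side [('handle', 0.63, [0.5751, -0.075, 0.1996]), ('handle', 0.56, [0.6077, -0.4322, 0.0152])]
side []
side [('aperture', 0.91, [0.6075, -0.0492, 0.0456])]
```

```bash
python3 -m pendant '[[[-6,0,0,0,0],[0,0,12,0,0],[0,0,0,0,0],[6,0,0,0,0],[3,0,3,0,0],[4,0,4,0,0],[4,0,4,0,0],[0,0,0,0,0]]]'; python3 v.py v3.png
```

```text
time_s: 13.95
eef_pos: [0.5903, -0.0753, 0.2099]
eef_rot: [0.0, 0.673, 0.74, -0.0]
wrist_force: [-3.1, -1.0, 0.7]
opening: 0.179
[ 0.5903 -0.0753  0.2099]
scene [('lip', 0.71, [0.5936, -0.0713, 0.1315])]
scene [('handle', 0.61, [0.6134, -0.433, 0.0106]), ('handle', 0.57, [0.3974, -0.4761, 0.0091]), ('handle', 0.44, [0.5903, -0.0773, 0.2221])]
scene []
scene []
side [('lip', 0.89, [0.5904, -0.0747, 0.132])]
side [('handle', 0.96, [0.6062, -0.4343, 0.0143]), ('handle', 0.66, [0.5906, -0.077, 0.2247]), ('handle', 0.62, [0.6627, -0.0654, 0.0551])]
side []
side [('aperture', 0.67, [0.6099, -0.0497, 0.0457])]
```

View pics/v3.png

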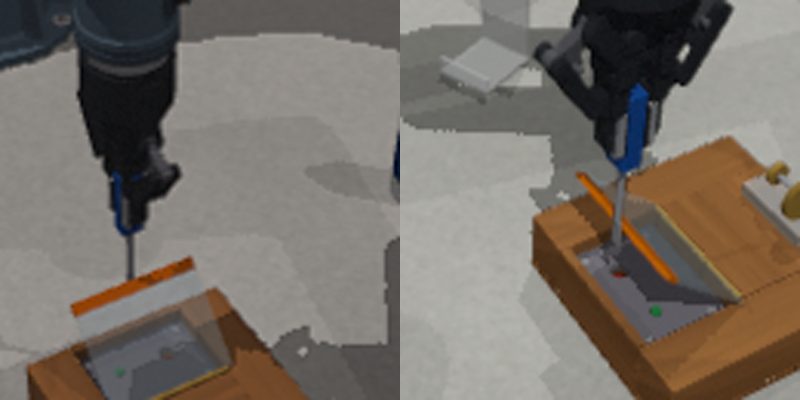

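The flap is at about 0.77 rad, with the blade still under and against the orange edge. I'm continuing along the arc past upright.

```bash
python3 -m pendant '[[[3,0,8,0,0],[5,0,6,0,0],[5,0,5,0,0],[5,0,5,0,0],[7,0,4,0,0],[7,0,3,0,0],[7,0,3,0,0],[7,0,2,0,0]]]'; python3 -m pendant '[[[7,0,2,0,0],[7,0,1,0,0],[7,0,0,0,0],[7,0,0,0,0],[7,0,-1,0,0],[7,0,-1,0,0],[7,0,-1,0,0],[0,0,0,0,0]]]'; python3 v.py v4.png
```

```text
time_s: 15.45
eef_pos: [0.6367, -0.075, 0.2458]
eef_rot: [-0.0, 0.673, 0.74, 0.0]
wrist_force: [-0.5, -0.6, -0.3]
opening: 0.183
time_s: 16.45
eef_pos: [0.6857, -0.075, 0.2454]
eef_rot: [0.0, 0.673, 0.74, 0.0]
wrist_force: [0.1, 0.2, 0.0]
opening: 0.179
[ 0.6857 -0.075   0.2454]
scene [('lip', 0.94, [0.6902, -0.064, 0.161])]
scene [('handle', 0.71, [0.3985, -0.4805, 0.0088]), ('handle', 0.69, [0.6112, -0.4333, 0.009]), ('handle', 0.49, [0.6848, -0.0774, 0.2561])]
scene [('reset_top', 0.23, [0.6308, 0.2875, -0.0037])]
scene [('aperture', 0.71, [0.6137, -0.0496, 0.0463])]
side []
side [('handle', 0.9, [0.6061, -0.4387, 0.014]), ('handle', 0.49, [0.6864, -0.0771, 0.2591])]
side []
side [('aperture', 0.77, [0.6059, -0.0493, 0.0471])]
```

View pics/v4.png

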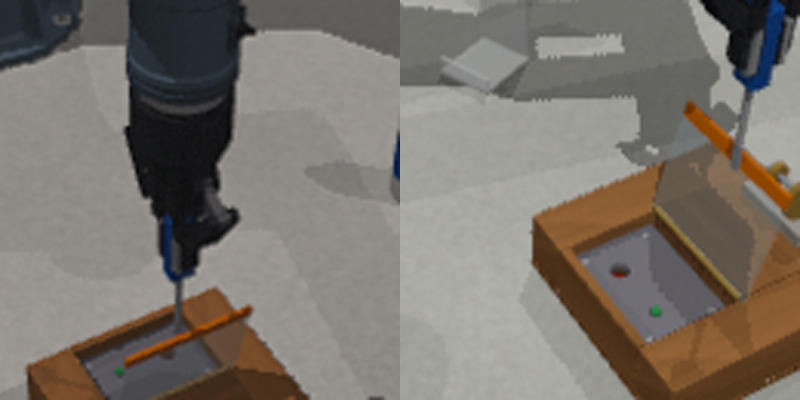

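The flap stands past upright at about 1.78 rad. I'm backing off to near the hole and measuring it.

```bash
python3 -m pendant '[[[-20,0,0,0,0],[-25,5,0,0,0],[-25,20,0,0,0],[-20,0,0,0,0],[0,0,0,0,0],[0,0,0,0,0],[0,0,0,0,0]]]'
python3 - <<'E'
from h import *
o=monitor.get_obs();print(np.round(o['eef_pos'],4))
C=[];A=[]
for n in ['scene','side','wrist']:
    c=shot(n);C.append(c)
    for q in 'aperture','lip': print(n,[r[:4] for r in find(c,n,q)])
c=C[1];w=C[2]
print('side ray',ray(c,(286.5,207.7),.045).round(4), 'pred tip side',pix(c,np.array(o['eef_pos'])-[0,0,.098]))
a=cv2.resize(c['img'][180:230,255:321],(396,300),interpolation=cv2.INTER_CUBIC)
s=C[0];sc=cv2.resize(s['img'][190:240,230:296],(396,300),interpolation=cv2.INTER_CUBIC)
u=pix(w,(.613,-.048,.045));print('wrist hole pred',u);x,y=int(u[0])-60,int(u[1])-45;x=max(0,x);y=max(0,min(y,294));print(x,y)
b=cv2.resize(w['img'][y:y+90,x:x+119],(396,300),interpolation=cv2.INTER_CUBIC)
z=np.zeros_like(a)
cv2.imwrite('pics/v5.png',np.vstack([np.hstack([a,b]),np.hstack([sc,cv2.resize(w['img'],(396,300))])])[:,:,::-1])
E
```

```text
time_s: 17.82
eef_pos: [0.5959, -0.0503, 0.2457]
eef_rot: [0.0, 0.673, 0.74, 0.0]
wrist_force: [0.3, 1.0, -0.8]
opening: 0.181
[ 0.5959 -0.0503  0.2457]
scene [('aperture', 0.81, [0.6121, -0.0495, 0.0431], [263.2, 214.1])]
scene [('lip', 0.77, [0.6893, -0.0625, 0.1632], [272.0, 205.7]), ('lip', 0.67, [0.4459, -0.2787, -0.0032], [168.7, 209.6])]
side [('aperture', 0.66, [0.6101, -0.047, 0.0485], [285.2, 206.0]), ('aperture', 0.25, [0.4517, -0.2815, -0.0023], [268.7, 328.3])]
side [('lip', 0.95, [0.6872, -0.0679, 0.1621], [323.3, 167.7]), ('lip', 0.65, [0.636, 0.2887, -0.0037], [241.6, 142.1])]
wrist [('aperture', 0.62, [0.6141, -0.0444, 0.0462], [274.5, 160.4])]
wrist [('lip', 0.9, [0.6893, -0.0615, 0.1646], [381.2, 223.8])]
side ray [ 0.6119 -0.0506  0.045 ] pred tip side [282.9 179.3]
wrist hole pred [273.1 163.4]
213 118
```

View pics/v5.png

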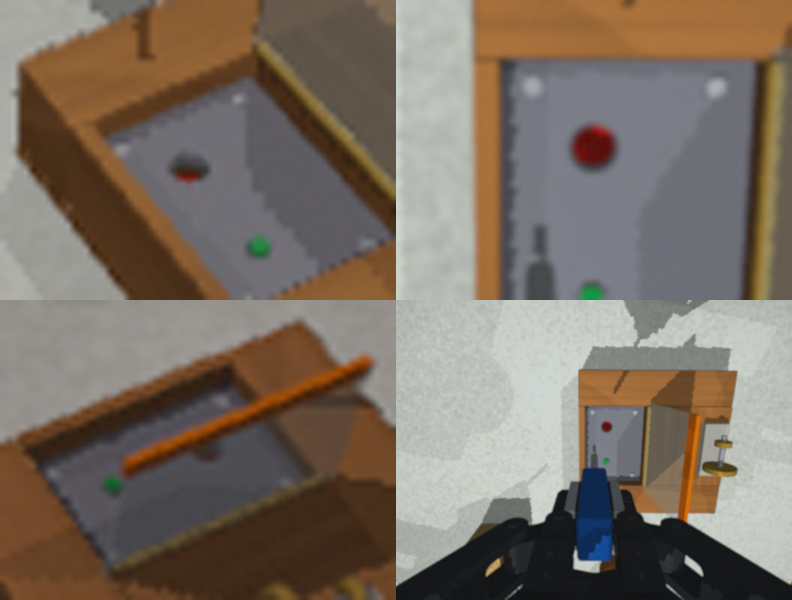

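```bash
python3 - <<'E'
from h import *
w=shot('wrist');a=shot('side');s=shot('scene')
print(ray(w,(272.2,162.1),.045).round(4),ray(a,(286.3,208),.045).round(4))
sp=(230+207/6,190+452/6-50); print(sp,ray(s,sp,.045).round(4))
print(tri([(w,(272.2,162.1)),(a,(286.3,208))]).round(4))
E
```

```text
[ 0.6119 -0.0467  0.045 ] [ 0.611  -0.0513  0.045 ]
(264.5, 215.33333333333331) [ 0.619  -0.0487  0.045 ]
[ 0.6126 -0.0478  0.0405]
```

```bash
python3 -m pendant '[[[8,1,-20,0,0],[8.6,1.3,-30,0,0],[0,0,-25,0,0],[0,0,-15,0,0],[0,0,0,0,0],[0,0,0,0,0],[0,0,0,0,0]]]'
python3 - <<'E'
from h import *
o=monitor.get_obs();p=np.array(o['eef_pos']);print(p.round(4))
ims=[]
for n,x,y in [('side',262,178),('scene',240,180),('wrist',216,100)]:
    c=shot(n);h=(.6125,-.048,.045);t=p+rot(o['eef_rot'])@[0,0,.098]
    print(n,'hole',pix(c,h),'tip',pix(c,t))
    k=44 if n!='wrist' else 100
    ims.append(cv2.resize(c['img'][y:y+k,x:x+k],(390,390),interpolation=cv2.INTER_CUBIC)[:, :266 if n!='x' else 0] if 0 else cv2.resize(c['img'][y:y+k,x:x+k],(266,266),interpolation=cv2.INTER_CUBIC))
cv2.imwrite('pics/v6.png',np.hstack(ims)[:,:,::-1])
E
```

```text
time_s: 19.3
eef_pos: [0.6126, -0.0479, 0.157]
eef_rot: [0.001, 0.673, 0.74, 0.001]
wrist_force: [1.3, -0.3, -0.9]
opening: 0.177
[ 0.6126 -0.0479  0.157 ]
side hole [286.2 206.9] tip [286.7 203. ]
scene hole [263.7 213.6] tip [263.9 210.4]
wrist hole [256.4 186.2] tip [256.9 191.2]
```

View pics/v6.png

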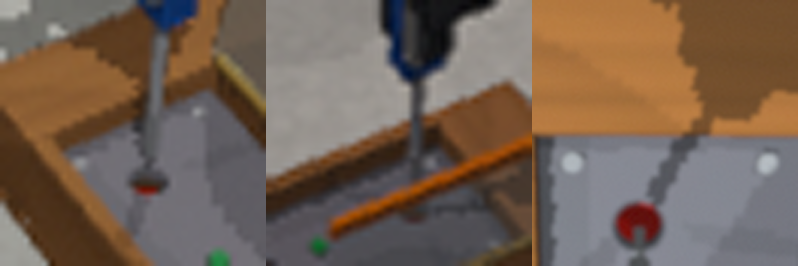

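The tip is over the hole in the side and wrist views, about 14 mm above the panel. That is my 12th picture, so from here I use numbers only. I'm descending with the force watched.

```bash
python3 -m pendant '[[[0,0,-6,0,0],[0,0,-6,0,0],[0,0,0,0,0],[0,0,0,0,0]]]'; python3 -m pendant '[[[0,0,-5,0,0],[0,0,0,0,0],[0,0,0,0,0]]]'; python3 -m pendant '[[[0,0,-4,0,0],[0,0,0,0,0],[0,0,0,0,0]]]'
```

```text
time_s: 19.95
eef_pos: [0.6118, -0.0477, 0.1436]
eef_rot: [-0.0, 0.673, 0.74, -0.0]
wrist_force: [0.2, 1.0, -0.4]
opening: 0.18
time_s: 20.32
eef_pos: [0.6118, -0.0477, 0.1387]
eef_rot: [-0.0, 0.673, 0.74, -0.0]
wrist_force: [0.6, -0.3, -0.7]
opening: 0.176
time_s: 20.7
eef_pos: [0.6118, -0.0477, 0.1347]
eef_rot: [-0.0, 0.673, 0.74, -0.0]
wrist_force: [0.5, -0.1, -1.4]
opening: 0.177
```

The tip is below the panel's surface with no contact force, so it is in the hole. I'm pressing on.

```bash
python3 -m pendant '[[[0,0,-4,0,0],[0,0,0,0,0],[0,0,0,0,0]]]'; python3 -m pendant '[[[0,0,-4,0,0],[0,0,0,0,0],[0,0,0,0,0]]]'; python3 -m pendant '[[[0,0,-3,0,0],[0,0,0,0,0],[0,0,0,0,0]]]'; python3 -m pendant '[[[0,0,-2,0,0],[0,0,0,0,0],[0,0,0,0,0]]]'
```

```text
time_s: 21.08
eef_pos: [0.6118, -0.0477, 0.1307]
eef_rot: [-0.0, 0.673, 0.74, -0.0]
wrist_force: [-0.3, -0.3, -0.7]
opening: 0.182
time_s: 21.45
eef_pos: [0.6118, -0.0477, 0.1267]
eef_rot: [-0.0, 0.673, 0.74, -0.0]
wrist_force: [0.7, 0.3, -1.0]
opening: 0.176
time_s: 21.82
eef_pos: [0.6118, -0.0477, 0.1237]
eef_rot: [-0.0, 0.673, 0.74, -0.0]
wrist_force: [-0.3, -0.8, 0.2]
opening: 0.179
time_s: 22.2
eef_pos: [0.612, -0.0477, 0.1219]
eef_rot: [0.0, 0.673, 0.74, 0.0]
wrist_force: [0.5, -0.2, 1.1]
opening: 0.184
```

```bash
python3 -m pendant '[[[0,0,-2,0,0],[0,0,0,0,0],[0,0,0,0,0]]]'; python3 -m pendant '[[[0,0,-2,0,0],[0,0,0,0,0],[0,0,0,0,0]]]'; python3 -m pendant '[[[0,0,-1,0,0],[0,0,0,0,0],[0,0,0,0,0]]]'
```

```text
time_s: 22.58
eef_pos: [0.612, -0.0477, 0.1199]
eef_rot: [0.0, 0.673, 0.74, 0.0]
wrist_force: [0.3, -0.3, 1.5]
opening: 0.18
time_s: 22.95
eef_pos: [0.612, -0.0477, 0.1179]
eef_rot: [0.0, 0.673, 0.74, 0.0]
wrist_force: [0.3, 0.3, 1.8]
opening: 0.183
time_s: 23.32
eef_pos: [0.612, -0.0478, 0.117]
eef_rot: [0.0, 0.673, 0.74, 0.0]
wrist_force: [-0.2, -0.1, 5.5]
opening: 0.179
```

The force jumped to 5.5 N, which is the button's stop. I'll add a little margin, then check the flap and the other things by network.

```bash
python3 -m pendant '[[[0,0,-0.5,0,0],[0,0,0,0,0],[0,0,0,0,0],[0,0,0,0,0],[0,0,0,0,0],[0,0,0,0,0]]]'
python3 - <<'E'
from h import *
for n in ['scene','side']:
    c=shot(n)
    for q in 'lip','handle','duster','jar','acrylic': print(n,[r[:3] for r in find(c,n,q)])
o=monitor.get_obs();print(o['time_s'],np.round(o['eef_pos'],4),np.round(o['wrist_force'],1),o['opening'])
E
```

```text
time_s: 24.08
eef_pos: [0.6121, -0.0478, 0.1169]
eef_rot: [0.0, 0.673, 0.74, 0.0]
wrist_force: [-2.1, 1.0, 7.0]
opening: 0.178
scene [('lip', 0.73, [0.6895, -0.0645, 0.1596]), ('lip', 0.35, [0.6669, -0.0691, 0.056])]
scene [('handle', 0.94, [0.6134, -0.4297, 0.0088]), ('handle', 0.8, [0.3969, -0.4759, 0.0078]), ('handle', 0.59, [0.6117, -0.0448, 0.0488]), ('handle', 0.37, [0.6113, -0.0484, 0.1291])]
scene [('duster', 0.88, [0.483, 0.2998, -0.0037])]
scene [('jar', 0.81, [0.6562, -0.3156, -0.0031])]
scene [('acrylic', 0.64, [0.6343, 0.2898, -0.0058])]
side [('lip', 0.86, [0.6879, -0.0641, 0.1659])]
side [('handle', 0.93, [0.6072, -0.434, 0.0148]), ('handle', 0.5, [0.6109, -0.0477, 0.1318])]
side [('duster', 0.92, [0.4809, 0.3022, -0.0031])]
side [('jar', 0.79, [0.6536, -0.3166, -0.0015]), ('jar', 0.25, [0.6391, 0.2883, 0.0009]), ('jar', 0.16, [0.4499, -0.2802, -0.0015])]
side [('acrylic', 0.8, [0.6364, 0.2881, -0.0019])]
24.675 [ 0.6121 -0.0478  0.1169] [-1.8  0.   7.6] 0.1852854581968936
```

```bash
python3 -c "from bench import order; print(order.hand_in())"
```

```text
the job is handed in; nothing more can be done
None
```

I took the small stylus from the block and raised the flap with its blade until it stood by itself at about 1.78 rad. I then reached the stylus down through the hole, pressed the red button to its stop and handed the job in at about 24.7 s. The hand-in reported no verdict.

**How the flap was opened:** the tool can only turn about the vertical, so the blade could not be tilted under the edge. I pressed its flat against the edge (up to 12 N) and dragged it up, then pushed it past upright. At about 0.5 rad the contact had slid up towards the top of the blade, so I backed off, raised it and carried on.

**Last checks:**
- **Button:** the push stayed near 2 N for about 6 mm, then jumped to 5.5 N at the stop. It was held at about 7 N up; the button itself was not seen.
- **Grip:** the opening stayed steady at 0.18, with the handle centre at about z 0.130.
- **Flap:** the networks put the lip at about z 0.16 and x 0.689, behind the hinge line, unchanged since the blade left it.
- **Can, jar and stand:** all within about 4 mm of where they were first seen, which is the networks' error.

**What disagreed:**
- The two larger look-alike styluses, upright in the first pictures, were lying on the table by the next look. I had not gone near them.
- The three cameras placed the hole up to 8 mm apart. I used a middle value, and the tip went in with no contact force.

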